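# Tip the walnuts out of the bail pail into the dish

### The arm

A 6-joint arm with a two-finger parallel gripper is mounted at the origin on the work surface. World frame = base frame: x ahead of the robot, y to its left, z up, the work surface at z = 0. Lengths are in m, angles in rad, forces in N, time in s.
With the tool pointing down it reaches from about 0.375 to 0.9 m from the base axis. Payload 3.1 kg.
Tool frame: the origin (TCP) lies on the mounting face of the last link; the fingertips stand 173 mm ahead of it and the grasp point (between the pads) lies hold_point_z ahead of it (hold_point_z is the distance from the TCP to the grasp point, in m); y points along the fingers, z is the direction in which the jaws open and shut, and the axes are right-handed (so a half turn about y gives the same grasp; the last joint's range is limited). The gripper opens to 85 mm and grips with 20 to 120 N. Pads are 22 mm wide; open, the fingers measure 114 mm over their backs; the gripper's body (76 mm by 85 mm) begins 54 mm behind the grasp point. The pads swing forward as they close: fully open they stand 13 mm farther back than shut.
Start: joints at [-1.504, 0.527, 1.433, -0, 1.181, -0.178], TCP at [0.152, -0.606, 0.405] pointing down, gripper open.
Joint ranges: [-3.08, 3.08], [-0.75, 2.2], [0.22, 2.44], [-1.43, 4.57], [0, 2.65], [-2.85, 2.85]. Speed limits (rad/s): [2.79, 2.79, 3.14, 3.14, 3.14, 3.14].

### API

Orientations are given as a unit quaternion [w, x, y, z].
In Python, from workcell import observe, get_image, camera_model, hand_in, hold_point_z gives the robot as it stands.
- The arm moves only by the tool carry_out, never from a script. Its argument "targets" is a list of rows, each a list of 7 numbers: the shift along the tool's x, y, z each as a share of 500 mm, from -1 to 1, then the turn, a rotation vector about the tool's x, y, z each as a share of pi rad, from -1 to 1, then the closure, from -1 (fully open) to 1 (shut). A call has 1 to 12 rows; each row shifts and turns the commanded pose from where the row before left it, along the tool's axes as they then stand; what a row does not reach is not made up. A row lasts 1/12 s, in which the tool goes at most 41.7 mm and 7.16 degrees, less where a joint would pass 70% of its speed; a pose out of reach is approached as far as the arm can. A call with a number of a shift or a turn outside -1 to 1 is refused whole. A call with a gripper value outside its range is refused whole. The fingers move at their own pace and stop on an object; "grip_force" is the grip in N (left out, the last holds). Time passes only in rows, so rows that do not move let the fingers close. It gives the time, the measured TCP pose, the force and the opening at its end, in the units of the state.
- observe(): the state, without advancing time (a new reading comes with each control period).
- get_image(name): name is "scene" or "side" or "wrist"; returns the picture (480x640x3 uint8, red, green, blue); there is no depth.
- camera_model(name): a dict with "camera_matrix" (3x3 intrinsics, pixels), "k1" (the pictures are not rectified: a ray, as slopes to the right and down, at radius r is drawn at 1 + k1 r^2 times it, then the intrinsics apply), "rvec" (rotation vector, rad) and "tvec" (3), from world to camera coordinates, as OpenCV has them; the wrist camera has in their place "T_tool_cam" (4x4, takes a point from camera to tool coordinates, whose origin is the TCP and whose axes are the tool frame's). Camera axes: x right, y down, z forward; pixel columns grow to the right and rows downward; lengths in m; the calibration is good to about 2 mm. A picture is of the moment at which its call begins: read the wrist's pose just before it. camera_model takes no time and is no camera call.
- hand_in(): hands the job in, once; it reports no verdict.
The state is a dict: "clock": time; "qpos": joint angles; "qd": joint speeds; "joint_efforts": joint torques, N m; "tcp_pos": TCP position; "tcp_rot": TCP orientation; "ft_force": force on the tool from outside, world axes, zero at the start; "moment": the same for the moment, N m; "width": finger opening in m.
Only numpy, scipy, OpenCV 4.12 (cv2) and the standard library are available. Lean on these libraries where they do the work, as an engineer would, in place of code of your own. Each camera call takes 0.05 s, during which the arm holds its last target. There are 200 camera calls.

### The job

Pick up the little steel pail of walnuts by its bail, stand it on the wooden block beside the shallow grey dish with its lug pointing away from the dish, and let go of the bail. Then take the pail by the lug at its bottom rim, tip it right over towards the dish so that all three walnuts end up in the dish, set the pail back upright on the block and let go. Leave the other things on the bar where they are.

Things in the scene. Friction and masses are not known exactly. Their poses are not given: they have to be found in the camera images.
- pail_mid (a point): Middle of the steel pail (on its axis, half-way up, 47.5 mm above its underside). The pail is a plain tapered round bucket 95 high, 80 dia at the bottom, 110 dia at the rim, wall 3, floor 4 thick, about 330 g with lug and bail, holding three walnuts. Its z axis points up out of the mouth, its -x axis points to the lug, its +x axis is the side to pour over, y is parallel to the bail's pivot axis. The walnuts roll out once it is tipped some 95 to 105 degrees from upright.
- bail: The pail's bail (wire handle); the origin lies on its pivot axis, on the pail's axis 84 mm above the underside (11 below the rim). Its y axis is the pivot axis (same as the pail's y), its z axis points from the pivot to the middle of the grip, so it shows the lean: it starts leaning up to 0.65 rad to the lug side or the pouring side (stops at 1.2). The pivot is stiff (about 0.04 N m of friction): the bail stays at the lean at which it is left, also while the pail is tipped.
- bail_grip (a point): Middle of the bail's wooden grip, a round bar 12 dia and 56 long along the bail's y axis, 70 mm from the pivot axis (154 mm above the pail's underside when the bail is upright). Wires of 6 mm run from its ends down to the pail's sides; nothing lies between grip and rim.
- lug: The steel lug fixed to the pail at its bottom rim; origin at the centre of its disc, 68 mm from the pail's axis on the -x side and 22 mm above the pail's underside; axes parallel to the pail's. The disc is 24 dia and 14 thick, flat faces to +-y (grip it across these, along y); a neck 10 thick (y) and 12 high joins it to the wall. The pail's rim overhangs towards it, so an upright gripper has no room: lean the gripper away from the pail by about 40 degrees.
- block_top (a point): Centre of the top of the fixed wooden block (110 along x, 160 along y, 45 high, so its top is 45 mm above the bar). Its +x axis points level towards the dish.
- dish_in (a point): Centre of the inner floor of the fixed grey ceramic rectangular dish, outside 210 along x, 240 along y, 32 high, wall and floor 7 thick; it stands next to the block's +x side, 8 to 25 mm from it, and its x axis points away from the block.
- walnut0_mid (a point): Centre of a walnut, a smooth round brown nut 32 dia, 14 g, that rolls easily, loose in the pail.
- walnut1_mid (a point): Centre of a walnut, a smooth round brown nut 32 dia, 14 g, that rolls easily, loose in the pail.
- walnut2_mid (a point): Centre of a walnut, a smooth round brown nut 32 dia, 14 g, that rolls easily, loose in the pail.
- carafe_mid (a point): Bystander: empty clear glass carafe, 110 dia, 190 high; point at its centre half-way up.
- saucer_mid (a point): Bystander: grey ceramic saucer, 124 dia, 9 high, under the espresso cup; point at its centre half-way up.
- cup_mid (a point): Bystander: grey ceramic espresso cup with a handle, 62 dia, 58 high, standing on the saucer; point at its centre half-way up.
- jar_mid (a point): Bystander: white ceramic jar with wooden cap, 72 dia, 110 high; point at its centre half-way up.
- mug_mid (a point): Bystander: blue ceramic mug with a handle, 80 dia, 92 high; point at its centre half-way up.
- spoon_mid (a point): Bystander: wooden spoon, about 220 long, lying flat; point at its centre half-way up (about mid-length).
- bowl_mid (a point): Bystander: small terracotta bowl, 130 dia at the rim, 50 high; point at its centre half-way up.

How it is judged:
On the way, in this order (a step that is already met when the one before it is completed fails the run):
1. the pail is lifted clear, held by its bail (height (world z) of pail_mid above 0.105 m and contact force between the fingers and bail above 0.5 N and contact force between the fingers and lug below 0.1 N), for 0.2 s.
2. the pail stands upright on the block, lug away from the dish, let go (x of pail_mid in the frame of block_top between -0.055 and 0.055 m and y of pail_mid in the frame of block_top between -0.075 and 0.075 m and z of pail_mid in the frame of block_top between 0.038 and 0.057 m and angle between pail_mid's own z axis and vertical below 0.1 rad and contact force between the fingers and bail below 0.1 N and contact force between the fingers and lug below 0.1 N and x of lug in the frame of block_top below -0.02 m), for 0.2 s.
3. held by the lug and not by the bail, the pail is tipped over (80 degrees or more) (angle between pail_mid's own z axis and vertical above 1.4 rad and contact force between the fingers and lug above 0.5 N and contact force between the fingers and bail below 0.1 N), for 0.1 s.
At the end, for the whole second after the job is handed in: All three walnuts lie in the dish (centres within its outline and under 45 mm above its floor); the pail stands upright (within 0.1 rad) on the block, its axis over the block's top; fingers off bail and lug (x of walnut0_mid in the frame of dish_in between -0.105 and 0.105 m and y of walnut0_mid in the frame of dish_in between -0.12 and 0.12 m and z of walnut0_mid in the frame of dish_in between 0 and 0.045 m and x of walnut1_mid in the frame of dish_in between -0.105 and 0.105 m and y of walnut1_mid in the frame of dish_in between -0.12 and 0.12 m and z of walnut1_mid in the frame of dish_in between 0 and 0.045 m and x of walnut2_mid in the frame of dish_in between -0.105 and 0.105 m and y of walnut2_mid in the frame of dish_in between -0.12 and 0.12 m and z of walnut2_mid in the frame of dish_in between 0 and 0.045 m and x of pail_mid in the frame of block_top between -0.055 and 0.055 m and y of pail_mid in the frame of block_top between -0.075 and 0.075 m and z of pail_mid in the frame of block_top between 0.038 and 0.057 m and angle between pail_mid's own z axis and vertical below 0.1 rad and contact force between the fingers and bail below 0.1 N and contact force between the fingers and lug below 0.1 N); the robot touches nothing.
It fails at once if a bystander (carafe, saucer, cup, jar, mug, spoon or bowl) is moved by more than 40 mm (distance of any of carafe_mid, saucer_mid, cup_mid, jar_mid, mug_mid, spoon_mid, bowl_mid from where it was at the start of the episode above 0.04 m).
It also fails if it takes over 72 s, if anything falls off the work surface, if the arm or the gripper's body presses on something with over 40 N, if the wrist force passes 120 N, or if a joint passes its speed limit or range.

## Working session

There is one attempt and no reset: what is moved stays moved. The work goes in short steps, Python scripts to look and compute and a tool call to move; the robot and the scene stay as the last step left them, time stands still between calls to the robot, and variables do not carry over. Pictures are saved under pics/ and viewed, about 8 in all and at most 12, crops included, and the job is handed in when it is done.

Besides the shell and the picture viewer there is one more tool, called after "Request:" as name(argument=value, ...), one argument or row to a line, values as JSON. carry_out: Moves the arm, as the interface text tells. Its arguments: {"type":"object","properties":{"targets":{"type":"array"},"grip_force":{"type":"number"}},"required":["targets"]}

```bash
mkdir -p pics; ls; python3 - <<'E'
from workcell import *
import cv2, numpy as np
s=observe(); print({k:np.round(v,4).tolist() for k,v in s.items()}); print(hold_point_z if not callable(hold_point_z) else hold_point_z())
for n in ("scene","side"):
    im=get_image(n); cv2.imwrite(f"pics/{n}0.png",im[:,:,::-1]); print(n,camera_model(n))
print(camera_model("wrist"))
E
```

```text
pics
{'clock': 0.0, 'qpos': [-1.5045, 0.5285, 1.4339, 0.0, 1.1814, -0.1785], 'qd': [0.0003, -0.0006, 0.0015, -0.002, -0.0006, 0.0007], 'joint_efforts': [0.0002, -44.2349, -17.8025, -0.0002, 0.0083, 0.0], 'tcp_pos': [0.1515, -0.606, 0.4037], 'tcp_rot': [0.0864, -0.0863, 0.7026, -0.701], 'ft_force': [-0.0531, -0.1958, 0.6472], 'moment': [0.0533, -0.0409, 0.007], 'width': 0.0855}
0.1547
scene {'camera_matrix': array([[497.36316571,   0.        , 314.09146663],
       [  0.        , 497.36316571, 238.95332534],
       [  0.        ,   0.        ,   1.        ]]), 'k1': -0.0264036392792401, 'rvec': array([ 1.37172771,  2.063872  , -1.00523634]), 'tvec': array([ 0.26062152, -0.21443081,  1.67401202])}
side {'camera_matrix': array([[592.02592823,   0.        , 322.2761914 ],
       [  0.        , 592.02592823, 235.66509531],
       [  0.        ,   0.        ,   1.        ]]), 'k1': 0.043605980219149465, 'rvec': array([ 2.39844293, -0.1202225 ,  0.07135982]), 'tvec': array([-0.56927165,  0.0919057 ,  1.64500175])}
{'camera_matrix': array([[407.04486005,   0.        , 323.61064749],
       [  0.        , 407.04486005, 235.97083558],
       [  0.        ,   0.        ,   1.        ]]), 'k1': -0.020080019447961506, 'T_tool_cam': array([[-1.94428742e-04,  9.47291454e-01,  3.20373008e-01,
        -8.20101582e-02],
       [ 7.05607061e-04, -3.20372804e-01,  9.47291280e-01,
         3.05616896e-02],
       [ 9.99999732e-01,  4.10238108e-04, -6.06125857e-04,
        -1.75109807e-04],
       [ 0.00000000e+00,  0.00000000e+00,  0.00000000e+00,
         1.00000000e+00]])}
```

View pics/scene0.png

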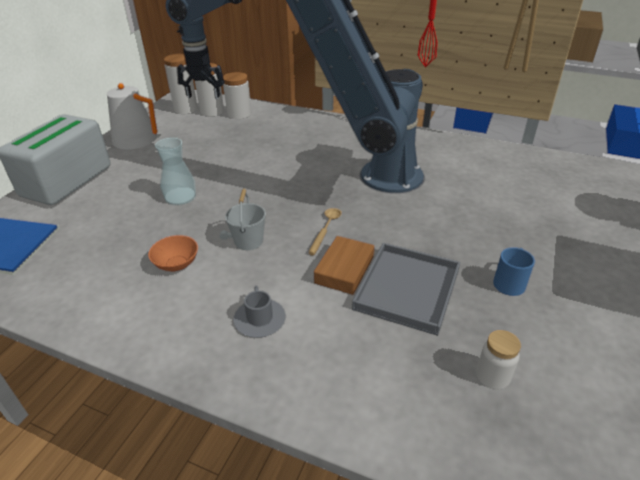

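View pics/side0.png

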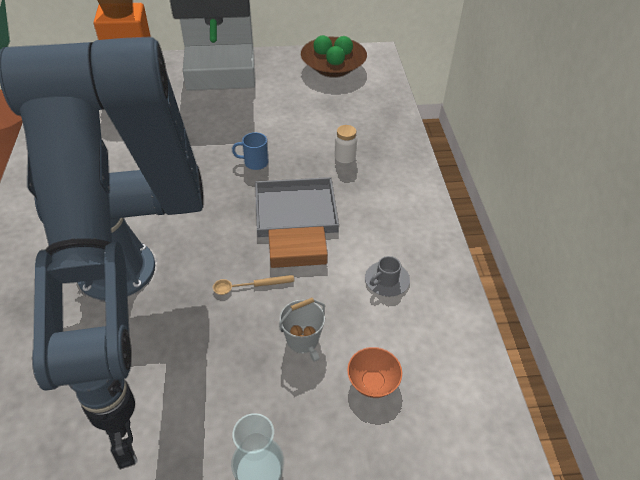

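The pail is at side (302,325) with its lug near (313,352) and the grip near (303,306). The block is at side (298,245), with the dish behind it. I'll zoom in on the pail and block in both views.

```bash
cat > h.py <<'E'
from workcell import *
import cv2, numpy as np
from scipy.spatial.transform import Rotation as R
def rot(s): q=s["tcp_rot"]; return R.from_quat([q[1],q[2],q[3],q[0]])
def ray(n,uv,s=None):
    c=camera_model(n); x=(np.array(uv,float)-c["camera_matrix"][:2,2])/c["camera_matrix"][0,0]
    u=x.copy()
    for _ in range(10): u=x/(1+c["k1"]*(u@u))
    d=np.r_[u,1.]
    if n=="wrist":
        T=c["T_tool_cam"]; r=rot(s); return s["tcp_pos"]+r.apply(T[:3,3]), r.apply(T[:3,:3]@d)
    M=cv2.Rodrigues(c["rvec"])[0]; return -M.T@c["tvec"], M.T@d
def plane(n,uv,z,s=None):
    o,d=ray(n,uv,s); return o+d*(z-o[2])/d[2]
def tri(*rs):
    A=np.zeros((3,3));b=np.zeros(3)
    for o,d in rs:
        d=d/np.linalg.norm(d);P=np.eye(3)-np.outer(d,d);A+=P;b+=P@o
    p=np.linalg.solve(A,b); return p,[np.linalg.norm(np.cross(p-o,d/np.linalg.norm(d))) for o,d in rs]
def proj(n,p,s=None):
    c=camera_model(n)
    if n=="wrist":
        T=c["T_tool_cam"]; q=rot(s).inv().apply(np.array(p)-s["tcp_pos"]); q=T[:3,:3].T@(q-T[:3,3])
    else: q=cv2.Rodrigues(c["rvec"])[0]@np.array(p)+c["tvec"]
    u=q[:2]/q[2]; u=u*(1+c["k1"]*(u@u)); return c["camera_matrix"][0,0]*u+c["camera_matrix"][:2,2]
E
python3 - <<'E'
import cv2,numpy as np
a=cv2.imread("pics/side0.png"); b=cv2.imread("pics/scene0.png")
A=cv2.resize(a[270:390,240:360],None,fx=4,fy=4,interpolation=cv2.INTER_CUBIC)[:, :400]
A=cv2.resize(a[280:380,250:350],(400,400),interpolation=cv2.INTER_CUBIC)
B=cv2.resize(b[175:275,200:300],(400,400),interpolation=cv2.INTER_CUBIC)
cv2.imwrite("pics/crop0.png",np.hstack([A,B]))
E
```

```text
(no output)
```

View pics/crop0.png

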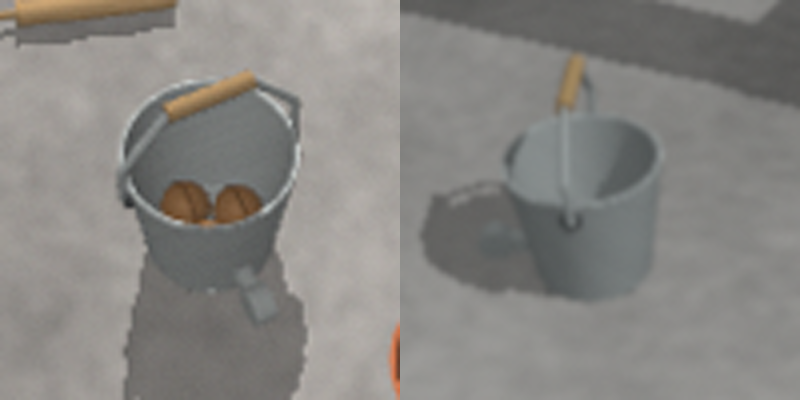

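Reading the crop (scale 4):
- **Side view:** grip ends are at (168,112) and (254,80), and the lug disc is at (257,300).
- **Scene view:** the same grip is at (572,81) and the lug at about (503,238).
- **Bail:** it leans towards the pouring side.

Next I triangulate these and measure the block.

```bash
python3 - <<'E'
from h import *
S=lambda x,y:(250+x/4,280+y/4); C=lambda x,y:(200+(x-400)/4,175+y/4)
for nm,a,b in [("gripnear",(252,80),(567,103)),("gripfar",(170,110),(576,60)),("grip",(211,95),(571.5,81)),("lug",(257,300),(503,238))]:
    p,e=tri(ray("side",S(*a)),ray("scene",C(*b))); print(nm,p.round(4),np.round(e,4))
# rim: fit by intersecting rim points with z=.095 plane
rs=[(122,160),(300,155),(140,200),(285,200),(210,225),(160,95),(205,80),(135,120)]
P=np.array([plane("side",S(*r),.095)[:2] for r in rs]); 
A=np.c_[2*P,np.ones(len(P))]; c=np.linalg.lstsq(A,(P**2).sum(1),rcond=None)[0]; print("rim side",c[:2].round(4),np.sqrt(c[2]+c[:2]@c[:2]).round(4))
rs=[(505,185),(663,155),(640,190),(600,113),(530,125),(580,205),(650,130)]
P=np.array([plane("scene",C(*r),.095)[:2] for r in rs]); 
A=np.c_[2*P,np.ones(len(P))]; c=np.linalg.lstsq(A,(P**2).sum(1),rcond=None)[0]; print("rim scene",c[:2].round(4),np.sqrt(c[2]+c[:2]@c[:2]).round(4))
# block: wood mask
for n,box in (("side",(255,215,340,275)),("scene",(305,225,385,300))):
    im=cv2.imread(f"pics/{n}0.png"); hsv=cv2.cvtColor(im,cv2.COLOR_BGR2HSV)
    m=cv2.inRange(hsv,(5,110,40),(20,255,255)); k=np.zeros_like(m); x0,y0,x1,y1=box; k[y0:y1,x0:x1]=m[y0:y1,x0:x1]
    cn=max(cv2.findContours(k,cv2.RETR_EXTERNAL,cv2.CHAIN_APPROX_NONE)[0],key=cv2.contourArea)
    ap=cv2.approxPolyDP(cv2.convexHull(cn),2.5,True)[:,0]; print(n,len(cn),[(p.tolist(),plane(n,p,.045)[:2].round(3).tolist()) for p in ap])
# others
for nm,uv,z in [("spoonhandle",(295,279),.01),("spoonbowl",(222,288),.01),("saucer",(388,280),.005),("bowl",(375,374),.025),("dishTL",(257,181),.032),("dishTR",(334,179),.032),("dishBR",(338,232),.032),("dishBL",(256,232),.032),("mug",(255,152),.045),("jar",(346,147),.055)]:
    print(nm,plane("side",uv,z).round(3))
print("carafe",plane("scene",(179,192),0).round(3), "mug",plane("scene",(512,288),0),"jar",plane("scene",(497,380),0),"dish",[plane("scene",u,.032)[:2].round(3).tolist() for u in((384,247),(459,265),(439,325),(355,292))])
E
```

```text
gripnear [ 0.5166 -0.2669  0.154 ] [0.0034 0.0034]
gripfar [ 0.4682 -0.2858  0.1546] [0.0015 0.0015]
grip [ 0.4923 -0.2765  0.1544] [0.0024 0.0024]
lug [ 0.5145 -0.3357  0.0211] [0.0025 0.0025]
rim side [ 0.4944 -0.2779] 0.0536
rim scene [ 0.4938 -0.2735] 0.0553
side 180 [([323, 227], [0.581, 0.065]), ([325, 263], [0.572, -0.07]), ([271, 266], [0.425, -0.067]), ([269, 230], [0.426, 0.067])]
scene 166 [([336, 237], [0.434, -0.032]), ([373, 246], [0.433, 0.073]), ([372, 257], [0.476, 0.084]), ([352, 293], [0.619, 0.081]), ([315, 282], [0.617, -0.015]), ([314, 271], [0.582, -0.033])]
spoonhandle [ 0.488 -0.09   0.01 ]
spoonbowl [ 0.29  -0.102  0.01 ]
saucer [ 0.742 -0.113  0.005]
bowl [ 0.655 -0.405  0.025]
dishTL [0.398 0.292 0.032]
dishTR [0.639 0.28  0.032]
dishBR [0.623 0.053 0.032]
dishBL [0.388 0.075 0.032]
mug [0.397 0.417 0.045]
jar [0.693 0.406 0.055]
carafe [ 0.353 -0.611  0.   ] mug [0.40725369 0.43344629 0.        ] jar [0.70278351 0.43500904 0.        ] dish [[0.411, 0.097], [0.408, 0.296], [0.628, 0.292], [0.6, 0.082]]
```

```bash
cat >> h.py <<'E'
def tgt(pos,yd,zd,s=None):
    """delta from present pose to TCP pos with tool y along yd and z along zd: shift (tool axes, share) and turn (share)"""
    s=s or observe(); r=rot(s); y=np.array(yd,float);y/=np.linalg.norm(y); z=np.array(zd,float); z-=y*(y@z); z/=np.linalg.norm(z)
    t=R.from_matrix(np.c_[np.cross(y,z),y,z]); d=r.inv()*t
    return dict(shift_before=(r.inv().apply(np.array(pos)-s["tcp_pos"])/.5).round(4), turn=(d.as_rotvec()/np.pi).round(4), shift_after=(t.inv().apply(np.array(pos)-s["tcp_pos"])/.5).round(4))
E
python3 - <<'E'
from h import *
s=observe(); print(rot(s).as_matrix().round(3), s["clock"])
for a in (110,-70):
    a=np.radians(a); print(tgt((.493,-.276,.41),(0,0,-1),(np.cos(a),np.sin(a),0),s))
E
```

```text
[[-0.97  -0.     0.242]
 [-0.242  0.002 -0.97 ]
 [-0.    -1.    -0.002]] 0.1
{'shift_before': array([-0.8226, -0.0111, -0.4749]), 'turn': array([2.000e-04, 9.668e-01, 9.000e-04]), 'shift_after': array([ 0.8676, -0.0123,  0.3867])}
{'shift_before': array([-0.8226, -0.0111, -0.4749]), 'turn': array([ 0.0006, -0.0332, -0.0001]), 'shift_after': array([-0.8676, -0.0123, -0.3867])}
```

Request:
carry_out(
  targets=[
    [-0.07, -0.001, -0.038, 0, -0.003, 0, -1],
    [-0.07, -0.001, -0.038, 0, -0.003, 0, -1],
    [-0.07, -0.001, -0.038, 0, -0.003, 0, -1],
    [-0.07, -0.001, -0.038, 0, -0.003, 0, -1],
    [-0.07, -0.001, -0.038, 0, -0.003, 0, -1],
    [-0.07, -0.001, -0.038, 0, -0.003, 0, -1],
    [-0.07, -0.001, -0.038, 0, -0.003, 0, -1],
    [-0.07, -0.001, -0.038, 0, -0.003, 0, -1],
    [-0.07, -0.001, -0.038, 0, -0.003, 0, -1],
    [-0.07, -0.001, -0.038, 0, -0.003, 0, -1],
    [-0.07, -0.001, -0.038, 0, -0.003, 0, -1],
    [-0.07, -0.001, -0.038, 0, 0, 0, -1],
  ],
  grip_force=60,
)

```text
clock: 1.1
tcp_pos: [0.4873, -0.264, 0.4104]
tcp_rot: [0.122, -0.123, 0.697, -0.696]
ft_force: [-0.3, -0.7, -0.1]
width: 0.085
```

```bash
python3 - <<'E'
from h import *
s=observe(); im=get_image("wrist"); cv2.imwrite("pics/w1.png",im[:,:,::-1])
np.save("w1.npy",s,allow_pickle=True)
print(s["tcp_pos"],s["qpos"],s["qd"])
print(proj("wrist",(.493,-.276,.154),s),proj("wrist",(.5145,-.3357,.021),s))
E
```

```text
[ 0.48728244 -0.26396782  0.41043292] [-6.98110692e-01  4.25391544e-01  1.60516793e+00 -3.04936465e-05
  1.11177480e+00  5.23988870e-01] [ 0.88484841  0.12033003 -0.24335056 -0.00356185  0.10599057  0.88624761]
[347.02404511 242.89636589] [409.66946947 193.3402654 ]
```

View pics/w1.png

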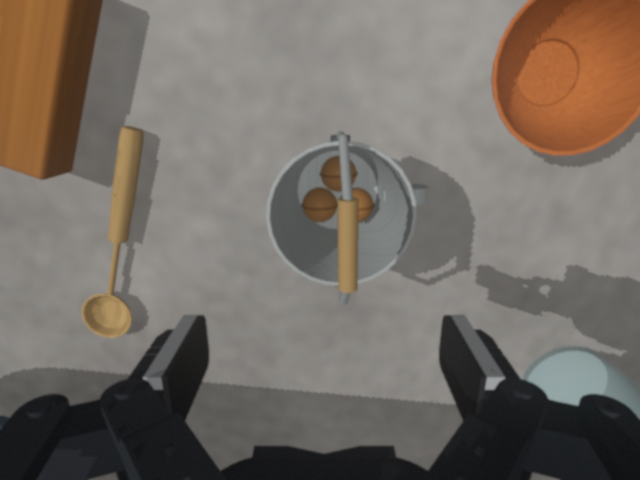

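The wrist view shows the grip from (347,200) to (348,292), close to the predicted centre. The rim circle is centred near (341,213) with r≈73, the lug is at (420,195) on the right, and the walnuts are inside. The arm was still settling, so I'll measure again at rest.

```bash
python3 - <<'E'
from h import *
get_image("wrist"); get_image("wrist")
s=observe(); im=get_image("wrist")[:,:,::-1].copy(); cv2.imwrite("pics/w2.png",im)
print(s["tcp_pos"].round(4),s["qpos"].round(4),np.abs(s["qd"]).max(), s["ft_force"])
hsv=cv2.cvtColor(im,cv2.COLOR_BGR2HSV); m=cv2.inRange(hsv,(12,90,120),(25,255,255))
for c in cv2.findContours(m,cv2.RETR_EXTERNAL,cv2.CHAIN_APPROX_NONE)[0]:
    if cv2.contourArea(c)>300:
        r=cv2.minAreaRect(c); print(r); 
        if 250<r[0][0]<430:
            b=cv2.boxPoints(r); print("grip",plane("wrist",r[0],.154,s).round(4), [plane("wrist",q,.154,s)[:2].round(4).tolist() for q in b])
g=cv2.Canny(cv2.cvtColor(im,cv2.COLOR_BGR2GRAY),60,150)
c=cv2.HoughCircles(cv2.cvtColor(im,cv2.COLOR_BGR2GRAY),cv2.HOUGH_GRADIENT,1.5,50,param1=120,param2=40,minRadius=60,maxRadius=85); print(c)
if c is not None: print("pail",plane("wrist",c[0,0,:2],.095,s).round(4))
print(tgt((.493,-.276,.306),(0,0,-1),(.342,-.94,0),s))
E
```

```text
[ 0.4877 -0.2632  0.4104] [-6.9650e-01  4.2550e-01  1.6053e+00  1.0000e-04  1.1116e+00  5.2030e-01] 0.0669239869363646 [-0.35414008 -1.09155294 -0.46546939]
((347.5, 247.0), (17.0, 92.0), 0.0)
grip [ 0.4912 -0.2763  0.154 ] [[0.4613, -0.2824], [0.5155, -0.2616], [0.5189, -0.2707], [0.4649, -0.2922]]
((109.7496337890625, 231.13330078125), (48.61866760253906, 209.59307861328125), 2.544804573059082)
((580.0150756835938, 80.24716186523438), (95.46145629882812, 121.20042419433594), 79.3803482055664)
((34.5, 88.5), (177.0, 69.0), 90.0)
[[[341.25 210.75  72.15]
  [569.25  83.25  77.25]]]
pail [ 0.4965 -0.2728  0.095 ]
{'shift_before': array([-0.0011,  0.2087,  0.0279]), 'turn': array([0.0002, 0.0016, 0.0001]), 'shift_after': array([-0.0012,  0.2087,  0.0278])}
```

Request:
carry_out(
  targets=[
    [0, 0, 0.014, 0, 0.001, 0, -1],
    [0, 0.015, 0.014, 0, 0, 0, -1],
    [0, 0.04, 0, 0, 0, 0, -1],
    [0, 0.04, 0, 0, 0, 0, -1],
    [0, 0.04, 0, 0, 0, 0, -1],
    [0, 0.04, 0, 0, 0, 0, -1],
    [0, 0.033, 0, 0, 0, 0, -1],
    [0, 0, 0, 0, 0, 0, 0],
    [0, 0, 0, 0, 0, 0, 1],
    [0, 0, 0, 0, 0, 0, 1],
    [0, 0, 0, 0, 0, 0, 1],
    [0, 0, 0, 0, 0, 0, 1],
  ],
  grip_force=60,
)

```text
clock: 2.3
tcp_pos: [0.4913, -0.2795, 0.3079]
tcp_rot: [-0.122, 0.121, -0.696, 0.697]
ft_force: [-0.3, 0.2, 0.6]
width: 0.0251
```

Request:
carry_out(
  targets=[
    [0, 0, 0, 0, 0, 0, 1],
    [0, 0, 0, 0, 0, 0, 1],
    [0, 0, 0, 0, 0, 0, 1],
    [0, 0, 0, 0, 0, 0, 1],
    [0, -0.01, 0, 0, 0, 0, 1],
    [0, -0.01, 0, 0, 0, 0, 1],
    [0, -0.01, 0, 0, 0, 0, 1],
    [0, -0.01, 0, 0, 0, 0, 1],
  ],
)

```text
clock: 2.97
tcp_pos: [0.491, -0.2786, 0.3268]
tcp_rot: [0.121, -0.122, 0.697, -0.696]
ft_force: [0.6, -0.9, -4.2]
width: 0.0101
```

```bash
python3 - <<'E'
from h import *
def shot(n): 
    im=get_image(n)[:,:,::-1].copy(); return im
print("side",[plane("side",p,z)[:2].round(4).tolist() for p,z in (((269,230),.045),((323,227),.045),((325.5,263.5),0),((270.5,266.5),0))])
im=cv2.imread("pics/side0.png"); print("Bcol",[ (y,im[y,298].tolist()) for y in range(222,272,2)])
s=observe(); print(tgt((.505,.016,.415),(0,0,-1),(0,-1,0),s), s["tcp_pos"], s["ft_force"],s["qpos"].round(3))
E
```

```text
side [[0.4258, 0.067], [0.5809, 0.0648], [0.5781, -0.0345], [0.4233, -0.0311]]
Bcol [(222, [145, 141, 140]), (224, [145, 142, 142]), (226, [143, 140, 137]), (228, [77, 114, 166]), (230, [76, 116, 167]), (232, [73, 112, 168]), (234, [72, 110, 162]), (236, [73, 112, 165]), (238, [78, 118, 174]), (240, [79, 119, 175]), (242, [77, 119, 175]), (244, [73, 111, 165]), (246, [73, 113, 167]), (248, [80, 123, 180]), (250, [76, 117, 174]), (252, [77, 116, 170]), (254, [75, 116, 173]), (256, [57, 87, 126]), (258, [47, 68, 98]), (260, [45, 67, 96]), (262, [42, 63, 91]), (264, [44, 65, 95]), (266, [91, 96, 102]), (268, [112, 115, 118]), (270, [112, 116, 118])]
{'shift_before': array([-0.2258, -0.1761, -0.5451]), 'turn': array([0.0003, 0.1099, 0.0002]), 'shift_after': array([-0.0281, -0.1765, -0.5893])} [ 0.49096564 -0.27863131  0.32675625] [ 0.58742722 -0.92198236 -4.16537345] [-0.714  0.55   1.66   0.     0.932  0.511]
```

Request:
carry_out(
  targets=[
    [0, -0.015, 0, 0, 0, 0, 1],
    [0, -0.03, 0, 0, 0, 0, 1],
    [0, -0.035, 0, 0, 0, 0, 1],
    [0, -0.035, 0, 0, 0.01, 0, 1],
    [0, -0.03, 0, 0, 0.015, 0, 1],
    [0, -0.02, 0, 0, 0.02, 0, 1],
    [0, -0.01, 0, 0, 0.02, 0, 1],
    [0, 0, 0, 0, 0.02, 0, 1],
    [0, 0, 0, 0, 0.015, 0, 1],
    [0, 0, 0, 0, 0.01, 0, 1],
    [0, 0, 0, 0, 0, 0, 1],
    [0, 0, 0, 0, 0, 0, 1],
  ],
)

```text
clock: 3.97
tcp_pos: [0.491, -0.2787, 0.4145]
tcp_rot: [0.0, -0.0, 0.707, -0.707]
ft_force: [0.5, -0.3, -3.4]
width: 0.0104
```

Request:
carry_out(
  targets=[
    [0, 0, -0.02, 0, 0, 0, 1],
    [-0.003, 0, -0.035, 0, 0, 0, 1],
    [-0.003, 0, -0.055, 0, 0, 0, 1],
    [-0.003, 0, -0.065, 0, 0, 0, 1],
    [-0.003, 0, -0.07, 0, 0, 0, 1],
    [-0.003, 0, -0.07, 0, 0, 0, 1],
    [-0.003, 0, -0.07, 0, 0, 0, 1],
    [-0.003, 0, -0.065, 0, 0, 0, 1],
    [-0.003, 0, -0.055, 0, 0, 0, 1],
    [0, 0, -0.04, 0, 0, 0, 1],
    [0, 0, -0.03, 0, 0, 0, 1],
    [0, 0, -0.014, 0, 0, 0, 1],
  ],
)

```text
clock: 4.97
tcp_pos: [0.5023, 0.0183, 0.4143]
tcp_rot: [0.001, -0.001, 0.708, -0.707]
ft_force: [1.0, 0.5, -3.9]
width: 0.0101
```

```bash
python3 - <<'E'
from h import *
for i in range(4): b=get_image("scene")
a=get_image("side"); s=observe()
print(tgt((.504,.017,.355),(0,0,-1),(0,-1,0),s), s["tcp_pos"], s["ft_force"],s["width"],s["qpos"].round(3))
A=cv2.resize(a[140:290,220:370],(400,400),interpolation=cv2.INTER_CUBIC)
B=cv2.resize(b[150:300,280:430],(400,400),interpolation=cv2.INTER_CUBIC)
cv2.imwrite("pics/crop1.png",np.hstack([A,B])[:,:,::-1])
E
```

```text
{'shift_before': array([-0.0015,  0.1186, -0.0042]), 'turn': array([-0.0002, -0.0002, -0.0001]), 'shift_after': array([-0.0015,  0.1186, -0.0041])} [0.50325586 0.01495077 0.41429154] [-0.40543264  0.11430605 -3.57293574] 0.009813206544129678 [-1.920e-01  3.520e-01  1.721e+00 -1.000e-03  1.068e+00  1.379e+00]
```

View pics/crop1.png

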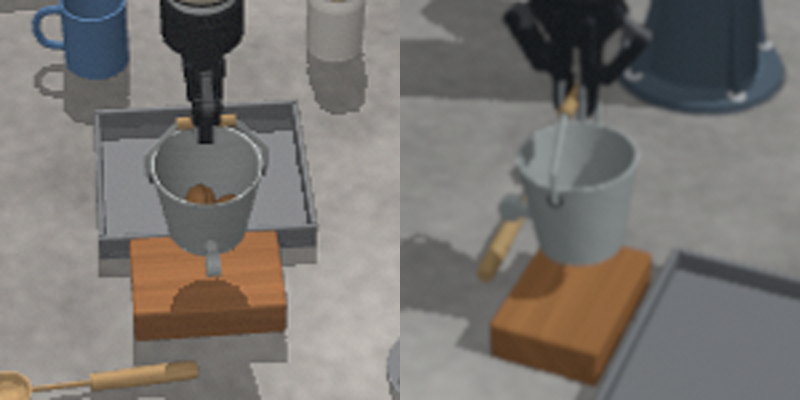

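The pail hangs level over the block with its lug towards world -y, at side crop (213,255), away from the dish. Now I lower it.

Request:
carry_out(
  targets=[
    [-0.001, 0.01, -0.002, 0, 0, 0, 1],
    [0, 0.02, -0.002, 0, 0, 0, 1],
    [0, 0.025, 0, 0, 0, 0, 1],
    [0, 0.02, 0, 0, 0, 0, 1],
    [0, 0.018, 0, 0, 0, 0, 1],
    [0, 0.01, 0, 0, 0, 0, 1],
    [0, 0.007, 0, 0, 0, 0, 1],
    [0, 0.004, 0, 0, 0, 0, 1],
    [0, 0.004, 0, 0, 0, 0, 1],
    [0, 0.002, 0, 0, 0, 0, 1],
    [0, 0.002, 0, 0, 0, 0, 1],
    [0, 0, 0, 0, 0, 0, 1],
  ],
)

```text
clock: 6.22
tcp_pos: [0.504, 0.0179, 0.3542]
tcp_rot: [0.001, 0.001, 0.707, -0.707]
ft_force: [0.6, 1.5, 2.7]
width: 0.0098
```

Request:
carry_out(
  targets=[
    [0, -0.001, 0, 0, 0, 0, 1],
    [0, -0.001, 0, 0, 0, 0, 1],
    [0, 0, 0, 0, 0, 0, 0.5],
    [0, 0, 0, 0, 0, 0, 0],
    [0, 0, 0, 0, 0, 0, -1],
    [0, 0, 0, 0, 0, 0, -1],
    [0, 0, 0, 0, 0, 0, -1],
    [0, 0, 0, 0, 0, 0, -1],
    [0, 0, 0, 0, 0, 0, -1],
    [0, 0, 0, 0, 0, 0, -1],
  ],
)

```text
clock: 7.05
tcp_pos: [0.5037, 0.0176, 0.3542]
tcp_rot: [0.0, -0.0, -0.707, 0.707]
ft_force: [0.8, 1.2, -0.4]
width: 0.0853
```

Request:
carry_out(
  targets=[
    [0, -0.02, 0, 0, 0, 0, -1],
    [0, -0.04, 0, 0, 0, 0, -1],
    [0, -0.05, 0, 0, 0, 0, -1],
    [0, -0.05, 0, 0, 0, 0, -1],
    [0, -0.04, 0, 0, 0, 0, -1],
    [0, -0.02, 0, 0, 0, 0, -1],
    [0, 0, 0, 0, 0, 0, -1],
    [0, 0, 0, 0, 0, 0, -1],
    [0, 0, 0, 0, 0, 0, -1],
  ],
)

```text
clock: 7.8
tcp_pos: [0.5032, 0.0177, 0.4633]
tcp_rot: [-0.001, -0.001, 0.707, -0.707]
ft_force: [0.1, -0.3, -0.9]
width: 0.0851
```

```bash
python3 - <<'E'
from h import *
s=observe(); im=get_image("wrist"); a=get_image("side"); b=get_image("scene")
for n,i in (("wrist",im),("side",a),("scene",b)): cv2.imwrite(f"pics/{n}3.png",i[:,:,::-1])
import pickle; pickle.dump(s,open("s3.pkl","wb"))
A=cv2.resize(a[150:290,240:360],(342,400),interpolation=cv2.INTER_CUBIC)
W=cv2.resize(im[20:420,120:578],(458,400))
cv2.imwrite("pics/crop3.png",np.hstack([A,W])[:,:,::-1])
print(s["tcp_pos"],s["ft_force"],s["width"],s["qpos"].round(3))
for p in ((.504,.017,.14),(.504,.017,.199),(.504,-.051,.067)): print(proj("wrist",p,s),proj("side",p),proj("scene",p))
E
```

```text
[0.5032145  0.01769144 0.46325778] [ 0.1248532  -0.28288746 -0.87017178] 0.08505070715781847 [-0.187  0.292  1.657 -0.     1.195  1.384]
[325.02093778 212.44987825] [297.21533803 217.564342  ] [344.55540126 227.81001204]
[325.22614139 238.45567853] [296.91216692 201.86476308] [345.07346625 208.14874388]
[399.16881969 191.13166614] [299.54621833 254.2819494 ] [319.35597338 244.20871418]
```

View pics/crop3.png

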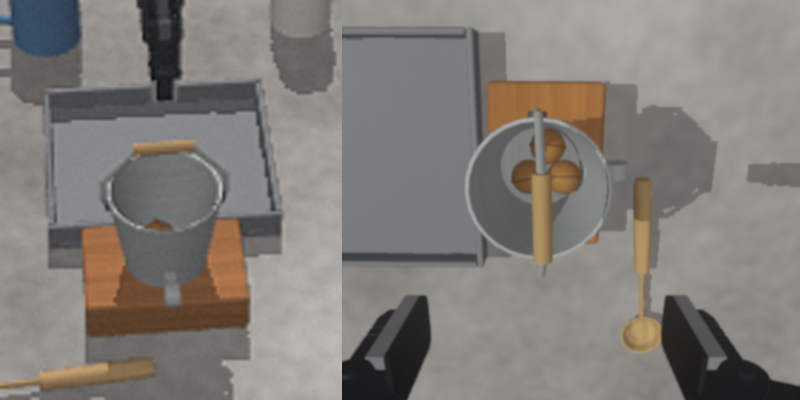

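The pail stands on the block. The lug is at wrist px ≈(397,191), to the right and away from the dish, and the rim centre is near (316,208). I'll fit the rim and lug numerically.

```bash
python3 - <<'E'
from h import *
import pickle; s=pickle.load(open("s3.pkl","rb"))
im=cv2.imread("pics/wrist3.png"); g=cv2.GaussianBlur(cv2.cvtColor(im,cv2.COLOR_BGR2GRAY),(3,3),0).astype(float)
c0=np.array([316,208.]); P=[]
for a in np.radians(np.arange(0,360,6)):
    rr=np.arange(62,80,.5); pts=c0+np.c_[np.cos(a)*rr,np.sin(a)*rr]
    v=np.array([cv2.getRectSubPix(g.astype(np.float32),(1,1),tuple(map(float,p)))[0,0] for p in pts])
    P.append(plane("wrist",pts[v.argmax()],.14,s)[:2])   # bright rim ring
P=np.array(P); w=np.ones(len(P),bool)
for _ in range(6):
    A=np.c_[2*P[w],np.ones(w.sum())]; c=np.linalg.lstsq(A,(P[w]**2).sum(1),rcond=None)[0]; r=np.sqrt(c[2]+c[:2]@c[:2]); e=np.abs(np.hypot(*(P-c[:2]).T)-r); w=e<max(2*np.median(e),.001)
print("rim",c[:2].round(4),r.round(4),w.sum())
lw=ray("wrist",(397,191),s); ls=ray("side",(240+172/2.85,150+290/2.857))
print("lug tri",tri(lw,ls)); print("lug@.067 wrist",plane("wrist",(397,191),.067,s).round(4),"outer",plane("wrist",(404,191),.067,s).round(4),"side",plane("side",(300.3,251.5),.067).round(4))
hsv=cv2.cvtColor(im,cv2.COLOR_BGR2HSV); m=cv2.inRange(hsv,(12,90,120),(25,255,255))
for q in cv2.findContours(m,cv2.RETR_EXTERNAL,cv2.CHAIN_APPROX_NONE)[0]:
    R_=cv2.minAreaRect(q)
    if cv2.contourArea(q)>300: print(R_,plane("wrist",R_[0],.199,s).round(4))
# block corners and dish edge in wrist view (crop coords -> px)
f=lambda x,y,z: plane("wrist",(120+x-342,20+y),z,s)[:2].round(4).tolist()
print("block",f(488,82,.045),f(605,82,.045),f(597,243,.045),"dish edge",f(473,30,.032),f(483,265,.032))
x=cv2.resize(cv2.imread("pics/scene3.png")[190:310,280:400],(400,400),interpolation=cv2.INTER_CUBIC); cv2.imwrite("pics/c.png",x)
E
```

```text
rim [0.5043 0.024 ] 0.0532 47
lug tri (array([ 0.50616929, -0.0477035 ,  0.07459868]), [np.float64(0.00036867106993503736), np.float64(0.00036867106993514155)])
lug@.067 wrist [ 0.5041 -0.049   0.067 ] outer [ 0.5041 -0.0554  0.067 ] side [ 0.5068 -0.0412  0.067 ]
((419.0, 286.0), (170.0, 38.0), 90.0) [ 0.4721 -0.0424  0.199 ]
((318.9925537109375, 238.33880615234375), (89.59693908691406, 18.795379638671875), 87.35746002197266) [0.5041 0.0208 0.199 ]
((341.0, 198.0), (30.0, 24.0), 90.0) [0.5292 0.0078 0.199 ]
((323.5, 127.5), (51.0, 117.0), 90.0) [0.5694 0.018  0.199 ]
block [0.5814, 0.0704] [0.5814, -0.0357] [0.4238, -0.0347] dish edge [0.6262, 0.0838] [0.3925, 0.0861]
```

```bash
cat > kin.py <<'E'
import numpy as np
from scipy.optimize import least_squares
from scipy.spatial.transform import Rotation as R
T0=np.array([[0,0,-1],[-1,0,0],[0,1,0]],float)  # tool axes in flange frame: x=-y6,y=z6,z=-x6
def fk(q,p):
    a1,h,L2,e,L3,d6=p
    r=R.from_euler('z',q[0]); x=r.apply([a1,0,h])
    r=r*R.from_euler('y',q[1]); x=x+r.apply([0,0,L2]); r=r*R.from_euler('y',q[2]); x=x+r.apply([e,0,L3])
    r=r*R.from_euler('z',q[3])*R.from_euler('y',q[4]); x=x+r.apply([0,0,d6]); r=r*R.from_euler('z',q[5])
    return x,R.from_matrix(r.as_matrix()@T0)
lo=np.array([-3.08,-.75,.22,-1.43,0,-2.85]);hi=np.array([3.08,2.2,2.44,4.57,2.65,2.85])
def ik(x,r,q0,p):
    f=lambda q:(lambda a:np.r_[(a[0]-x)*5,(a[1].inv()*r).as_rotvec()])(fk(q,p))
    s=least_squares(f,np.clip(q0,lo+1e-3,hi-1e-3),bounds=(lo,hi)); return s.x,np.linalg.norm(s.fun)
E
python3 - <<'E'
from h import *; from kin import *
D=[([-1.5045,.5285,1.4339,0,1.1814,-.1785],[.1515,-.606,.4037]),([-.6965,.4255,1.6053,0,1.1116,.5203],[.4877,-.2632,.4104]),([-.714,.550,1.660,0,.932,.511],[.49097,-.27863,.32676]),([-.192,.352,1.721,-.001,1.068,1.379],[.50326,.01495,.41429]),([-.187,.292,1.657,0,1.195,1.384],[.50321,.01769,.46326])]
s=observe(); fr,fp=fk(s["qpos"],[0,.3,.4,0,.4,.1]); print("rot err",(fp.inv()*rot(s)).magnitude())
for h in (.15,.25,.35):
    F=lambda v:np.concatenate([fk(q,[v[0],h,v[1],v[2],v[3],v[4]])[0]-x for q,x in D])
    o=least_squares(F,[0,.45,0,.4,.1]); v=o.x; p=[v[0],h,*v[1:]]; print(h,np.round(p,4),np.abs(o.fun).max())
    C=np.array([.504,.084,.0825])
    for zs in (1,-1):
        t=np.radians(40); d=np.array([0,np.sin(t),-np.cos(t)]); z=np.array([zs,0,0.]); r0=R.from_matrix(np.c_[np.cross(d,z),d,z])
        x0=np.array([.504,-.044,.067])-.1547*d
        best=None
        for g in ([-.2,.3,1.6,0,1.2,0],[-.2,.3,1.6,-1,1.2,1.5],[-.2,.3,1.6,1,1.2,-1.5],[-.2,.3,1.6,3,1.2,1.5],[-.2,.3,1.6,2,1.2,0]):
            q,e=ik(x0,r0,g,p)
            if best is None or e<best[1]-1e-6: best=(q,e)
        print("zs",zs,"grasp",best[0].round(2),round(best[1],4)); q=best[0]
        for th in range(0,126,25):
            w=R.from_euler('x',-th,degrees=True); q,e=ik(C+w.apply(x0-C),w*r0,q,p); print(th,q.round(2),round(e,4))
E
```

```text
rot err 6.081472490447599e-16
0.15 [-1.000e-04  1.500e-01  5.858e-01  1.145e-01  3.929e-01 -3.800e-03] 0.11077228752095525
zs 1 grasp [-0.27  0.76  1.8   0.83  0.99 -0.89] 0.0
0 [-0.27  0.76  1.8   0.83  0.99 -0.89] 0.0
25 [-0.15  0.6   1.8   0.36  0.82 -0.41] 0.0
50 [ 0.03  0.5   1.78 -0.23  0.87  0.18] 0.0
75 [ 0.24  0.51  1.74 -0.66  1.15  0.59] 0.0
100 [ 0.41  0.6   1.69 -0.92  1.5   0.81] 0.0
125 [ 0.53  0.76  1.64 -1.11  1.85  0.92] 0.0
zs -1 grasp [-0.27  0.76  1.8   0.83  0.99  2.25] 0.0
0 [-0.27  0.76  1.8   0.83  0.99  2.25] 0.0
25 [-0.15  0.6   1.8   0.36  0.82  2.73] 0.0
50 [-0.01  0.51  1.79  0.06  0.81  2.85] 0.3423
75 [ 0.16  0.49  1.71 -0.28  1.01  2.85] 0.7493
100 [ 0.36  0.55  1.54 -0.97  1.6   2.85] 1.007
125 [ 0.53  0.71  1.46 -1.43  2.07  2.85] 1.0194
0.25 [-1.000e-04  2.500e-01  5.862e-01  1.155e-01  3.934e-01  9.550e-02] 0.11077174172636785
zs 1 grasp [-0.39  0.82  1.75  0.77  1.03 -0.94] 0.0
0 [-0.39  0.82  1.75  0.77  1.03 -0.94] 0.0
25 [-0.2   0.61  1.79  0.35  0.83 -0.45] 0.0
50 [ 0.07  0.51  1.78 -0.23  0.88  0.21] 0.0
75 [ 0.34  0.55  1.72 -0.62  1.18  0.
[... 490 characters left out ...]
938e-01  1.949e-01] 0.11077119591462843
zs 1 grasp [-0.49  0.87  1.68  0.7   1.08 -0.98] 0.0
0 [-0.49  0.87  1.68  0.7   1.08 -0.98] 0.0
25 [-0.25  0.62  1.78  0.34  0.84 -0.49] 0.0
50 [ 0.1   0.51  1.78 -0.23  0.88  0.25] 0.0
75 [ 0.44  0.6   1.67 -0.59  1.22  0.75] 0.0
100 [ 0.66  0.84  1.5  -0.75  1.61  0.97] 0.0
125 [ 0.77  1.13  1.28 -0.89  1.98  1.03] 0.0
zs -1 grasp [-0.49  0.87  1.68  0.7   1.08  2.16] 0.0
0 [-0.49  0.87  1.68  0.7   1.08  2.16] 0.0
25 [-0.25  0.62  1.78  0.34  0.84  2.65] 0.0
50 [-0.03  0.5   1.81  0.11  0.78  2.85] 0.3244
75 [ 0.18  0.5   1.74 -0.05  0.88  2.85] 0.7818
100 [ 0.52  0.75  1.39 -0.55  1.55  2.85] 1.1468
125 [ 0.72  1.36  0.78 -1.43  2.52  2.85] 1.1137
```

The tool-z=+x grasp keeps all joints in range for the whole pour, and the opposite option does not. I'll retreat towards -y, yaw, then lean.

Request:
carry_out(
  targets=[
    [0, 0, 0.04, 0, 0, 0, -1],
    [0, 0, 0.08, 0, 0, 0, -1],
    [0, 0, 0.08, 0, 0, 0, -1],
    [0, 0, 0.08, 0, 0, 0, -1],
    [0, 0, 0.08, 0, 0, 0, -1],
    [0, 0, 0.06, 0, 0, 0, -1],
    [0, 0, 0.03, 0, -0.02, 0, -1],
    [0, 0, 0, 0, -0.037, 0, -1],
    [0, 0, 0, 0, -0.037, 0, -1],
    [0, 0, 0, 0, -0.037, 0, -1],
    [0, 0, 0, 0, -0.037, 0, -1],
    [0, 0, 0, 0, -0.037, 0, -1],
  ],
)

```text
clock: 8.95
tcp_pos: [0.5035, -0.2076, 0.4631]
tcp_rot: [0.225, -0.226, 0.671, -0.67]
ft_force: [0.9, 0.3, 0.1]
width: 0.0853
```

Request:
carry_out(
  targets=[
    [0, 0, 0, 0, -0.037, 0, -1],
    [0, 0, 0, 0, -0.037, 0, -1],
    [0, 0, 0, 0, -0.037, 0, -1],
    [0, 0, 0, 0, -0.037, 0, -1],
    [0, 0, 0, 0, -0.037, 0, -1],
    [0, 0, 0, 0, -0.037, 0, -1],
    [0, 0, 0, 0, -0.037, 0, -1],
    [0, 0, 0, 0, -0.036, 0, -1],
    [0, 0, 0, 0, 0, 0.037, -1],
    [0, 0, 0, 0, 0, 0.037, -1],
    [0, 0, 0, 0, 0, 0.037, -1],
    [0, 0, 0, 0, 0, 0.037, -1],
  ],
)

```text
clock: 9.95
tcp_pos: [0.5037, -0.2074, 0.4637]
tcp_rot: [0.603, -0.37, 0.603, -0.369]
ft_force: [-0.2, 1.4, -0.2]
width: 0.0852
```

Request:
carry_out(
  targets=[
    [0, 0, 0, 0, 0, 0.037, -1],
    [0, 0, 0, 0, 0, 0.037, -1],
    [0, 0, 0, 0, 0, 0, -1],
    [0, 0, 0, 0, 0, 0, -1],
    [0, 0, 0, 0, 0, 0, -1],
  ],
)

```text
clock: 10.37
tcp_pos: [0.5036, -0.2074, 0.4637]
tcp_rot: [0.64, -0.3, 0.641, -0.3]
ft_force: [0.1, 0.0, 0.7]
width: 0.0854
```

```bash
python3 - <<'E'
from h import *
s=observe(); print(s["tcp_pos"].round(4),s["qpos"].round(4).tolist(),rot(s).as_matrix().round(3))
t=np.radians(40); d=np.array([0,np.sin(t),-np.cos(t)])
lug=np.array([.504,-.044,.067])
for k in (.245,): print(tgt(lug-k*d,d,(1,0,0),s))
E
```

```text
[ 0.5036 -0.2074  0.4637] [-0.7098, 0.4319, 1.5145, 0.5102, 1.678, -0.7809] [[-0.001 -0.     1.   ]
 [-0.768  0.641 -0.   ]
 [-0.641 -0.768 -0.001]]
{'shift_before': array([0.2587, 0.3286, 0.0011]), 'turn': array([ 0.0001, -0.0003,  0.0009]), 'shift_after': array([0.2597, 0.3279, 0.0008])}
```

Request:
carry_out(
  targets=[
    [0.02, 0.025, 0, 0, 0, 0, -1],
    [0.04, 0.05, 0, 0, 0, 0, -1],
    [0.05, 0.063, 0, 0, 0, 0, -1],
    [0.05, 0.063, 0, 0, 0, 0, -1],
    [0.05, 0.063, 0, 0, 0, 0, -1],
    [0.035, 0.045, 0, 0, 0, 0, -1],
    [0.015, 0.019, 0, 0, 0, 0.001, -1],
    [0, 0, 0, 0, 0, 0, -1],
    [0, 0, 0, 0, 0, 0, -1],
    [0, 0, 0, 0, 0, 0, -1],
  ],
)

```text
clock: 11.2
tcp_pos: [0.5043, -0.202, 0.2568]
tcp_rot: [0.642, -0.298, 0.64, -0.299]
ft_force: [0.7, -0.2, 0.4]
width: 0.0851
```

```bash
python3 - <<'E'
from h import *
s=observe(); im=get_image("wrist"); cv2.imwrite("pics/w4.png",im[:,:,::-1]); a=get_image("side")
import pickle; pickle.dump(s,open("s4.pkl","wb"))
print(s["tcp_pos"].round(4),s["qpos"].round(4).tolist())
l=np.array([.504,-.044,.067]); print([proj("wrist",l+o,s).round(1).tolist() for o in ([0,0,0],[.007,0,0],[-.007,0,0],[0,-.012,0],[0,0,-.012])])
E
```

```text
[ 0.5043 -0.202   0.2568] [-0.7025, 0.7172, 1.684, 0.5393, 1.2805, -1.0062]
[[323.1, 253.7], [335.4, 253.7], [310.8, 253.7], [323.1, 274.1], [323.1, 260.2]]
```

View pics/w4.png

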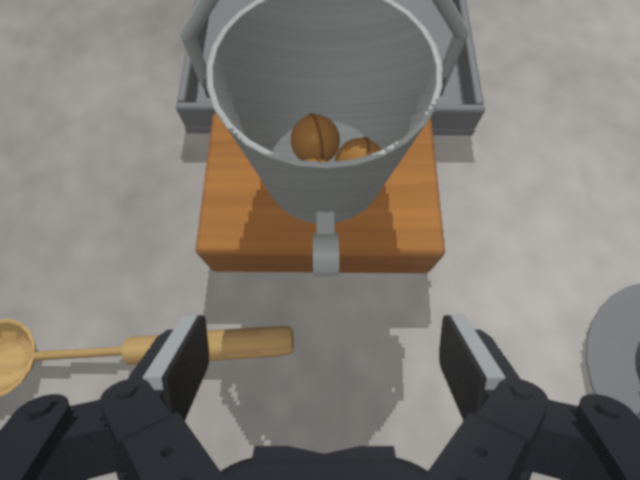

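The lug disc spans px x 313–339 (centre 326) and rows 234–276, against a prediction of (323,254). It is about 1.5 mm to +x with straight yaw, so I advance along the approach and grip.

Request:
carry_out(
  targets=[
    [0, 0.015, 0.003, 0, 0, 0, -1],
    [0.001, 0.03, 0, 0, 0, 0, -1],
    [0.001, 0.035, 0, 0, 0, 0, -1],
    [0, 0.035, 0, 0, 0, 0, -1],
    [0, 0.03, 0, 0, 0, 0, -1],
    [0, 0.02, 0, 0, 0, 0, -1],
    [0, 0.012, 0, 0, 0, 0, -1],
    [0, 0.003, 0, 0, 0, 0, -1],
    [0, 0, 0, 0, 0, 0, -0.5],
    [0, 0, 0, 0, 0, 0, 0],
    [0, 0, 0, 0, 0, 0, 0.3],
    [0, 0, 0, 0, 0, 0, 0.3],
  ],
  grip_force=110,
)

```text
clock: 12.3
tcp_pos: [0.5054, -0.145, 0.186]
tcp_rot: [0.641, -0.298, 0.641, -0.299]
ft_force: [0.0, -0.7, 0.3]
width: 0.0386
```

Request:
carry_out(
  targets=[
    [0, 0, 0, 0, 0, 0, 0.5],
    [0, 0, 0, 0, 0, 0, 0.7],
    [0, 0, 0, 0, 0, 0, 1],
    [0, 0, 0, 0, 0, 0, 1],
    [0, 0, 0, 0, 0, 0, 1],
    [0, 0, 0, 0, 0, 0, 1],
  ],
)

```text
clock: 12.8
tcp_pos: [0.5052, -0.1448, 0.186]
tcp_rot: [0.641, -0.298, 0.641, -0.298]
ft_force: [-0.5, -2.9, 5.7]
width: 0.0124
```

```bash
python3 - <<'E'
from h import *
s=observe(); im=get_image("wrist"); a=get_image("side"); b=get_image("scene")
print(s["tcp_pos"].round(4),s["ft_force"].round(2),s["width"],s["qpos"].round(4).tolist())
A=cv2.resize(a[150:290,230:370],(400,400),interpolation=cv2.INTER_CUBIC)
W=cv2.resize(im[:,80:560],(400,400))
cv2.imwrite("pics/crop5.png",np.hstack([A,W])[:,:,::-1])
E
```

```text
[ 0.5052 -0.1448  0.186 ] [-0.54 -2.87  5.74] 0.012355476737491876 [-0.62, 0.8249, 1.7614, 0.6294, 1.1012, -1.0694]
```

View pics/crop5.png

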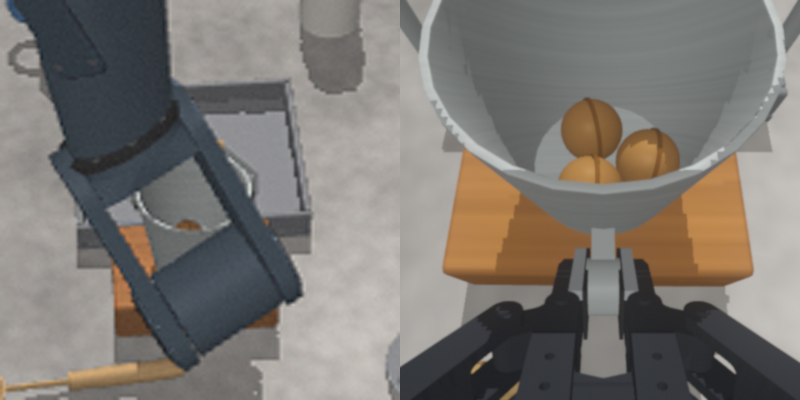

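```bash
cat > kin2.py <<'E'
from kin import *
import kin
def fk(q,p):
    a1,b1,h,L2,e,L3,d6=p
    r=R.from_euler('z',q[0]); x=r.apply([a1,b1,h])
    r=r*R.from_euler('y',q[1]); x=x+r.apply([0,0,L2]); r=r*R.from_euler('y',q[2]); x=x+r.apply([e,0,L3])
    r=r*R.from_euler('z',q[3])*R.from_euler('y',q[4]); x=x+r.apply([0,0,d6]); r=r*R.from_euler('z',q[5])
    return x,R.from_matrix(r.as_matrix()@T0)
kin.fk=fk
E
python3 - <<'E'
from h import *; from kin2 import *
D=[([-1.5045,.5285,1.4339,0,1.1814,-.1785],[.1515,-.606,.4037]),([-.6965,.4255,1.6053,0,1.1116,.5203],[.4877,-.2632,.4104]),([-.714,.550,1.660,0,.932,.511],[.49097,-.27863,.32676]),([-.192,.352,1.721,-.001,1.068,1.379],[.50326,.01495,.41429]),([-.187,.292,1.657,0,1.195,1.384],[.50321,.01769,.46326]),
([-0.7098,0.4319,1.5145,0.5102,1.678,-0.7809],[.5036,-.2074,.4637]),([-0.7025,0.7172,1.684,0.5393,1.2805,-1.0062],[.5043,-.202,.2568]),([-0.62,0.8249,1.7614,0.6294,1.1012,-1.0694],[.5052,-.1448,.186])]
o=least_squares(lambda v:np.concatenate([fk(q,v)[0]-x for q,x in D]),[0,.1,.2,.5,.1,.4,.1]); p=o.x; print(p.round(4),np.abs(o.fun).max())
s=observe(); q=s["qpos"]; r0=rot(s); x0=s["tcp_pos"]+[0,0,.015]; C=np.array([x0[0],.088,.0825])
print("lift",(r0.inv().apply([0,0,.015])/.5).round(4))
for dl in (.01,.02): 
    c=r0.inv().apply(C-x0); dR=R.from_rotvec([0,0,-dl*np.pi]); print(dl,((c-dR.apply(c))/.5).round(4))
for th in range(0,131,10):
    w=R.from_euler('x',-th,degrees=True); q,e=ik(C+w.apply(x0-C),w*r0,q,p); print(th,q.round(2),round(e,4))
E
```

```text
[1.000e-04 1.109e-01 2.745e-01 5.875e-01 1.139e-01 3.917e-01 1.234e-01] 0.00019675611904113044
lift [-0.0193 -0.0229  0.    ]
0.01 [-0.0152 -0.0061  0.    ]
0.02 [-0.0306 -0.0118  0.    ]
0 [-0.62  0.8   1.76  0.62  1.12 -1.05] 0.0
10 [-0.55  0.69  1.79  0.52  1.02 -0.92] 0.0
20 [-0.47  0.61  1.81  0.39  0.93 -0.74] 0.0
30 [-0.37  0.54  1.81  0.22  0.87 -0.52] 0.0
40 [-0.25  0.49  1.81  0.    0.84 -0.25] 0.0
50 [-0.12  0.47  1.79 -0.23  0.86  0.02] 0.0
60 [ 0.01  0.48  1.77 -0.43  0.94  0.28] 0.0
70 [ 0.14  0.52  1.73 -0.6   1.05  0.48] 0.0
80 [ 0.25  0.58  1.69 -0.73  1.19  0.64] 0.0
90 [ 0.35  0.66  1.64 -0.83  1.34  0.76] 0.0
100 [ 0.43  0.75  1.58 -0.91  1.48  0.85] 0.0
110 [ 0.49  0.85  1.52 -0.98  1.63  0.91] 0.0
120 [ 0.54  0.95  1.47 -1.04  1.77  0.95] 0.0
130 [ 0.57  1.06  1.41 -1.11  1.91  0.98] 0.0
```

```bash
python3 - <<'E'
from h import *
cv2.imwrite("pics/g0.png",get_image("wrist")[:,:,::-1])
E
```

Request:
carry_out(
  targets=[
    [-0.003, -0.004, 0, 0, 0, 0, 1],
    [-0.006, -0.007, 0, 0, 0, 0, 1],
    [-0.006, -0.007, 0, 0, 0, 0, 1],
    [-0.0043, -0.0049, 0, 0, 0, 0, 1],
    [0, 0, 0, 0, 0, 0, 1],
    [0, 0, 0, 0, 0, 0, 1],
  ],
)

```text
clock: 13.5
tcp_pos: [0.5052, -0.1444, 0.2007]
tcp_rot: [0.641, -0.298, 0.641, -0.298]
ft_force: [-0.2, -0.1, -3.9]
width: 0.0123
```

```bash
cat > slip.py <<'E'
from h import *
import sys
g0=cv2.imread("pics/g0.png",0); i=get_image("wrist")[:,:,::-1].copy(); cv2.imwrite(f"pics/{sys.argv[1]}.png",i); g1=cv2.cvtColor(i,cv2.COLOR_BGR2GRAY)
s=observe(); print(s["clock"],s["tcp_pos"].round(4),s["ft_force"].round(2),s["width"],s["qpos"].round(3))
# track the near rim stretch (template) seen from the wrist: rigid grasp -> no shift
x0,y0,x1,y1=230,200,420,245
t=g0[y0:y1,x0:x1]; r=cv2.matchTemplate(g1[y0-60:y1+60,x0-30:x1+30],t,cv2.TM_CCOEFF_NORMED); _,v,_,l=cv2.minMaxLoc(r); print("rim shift px",l[0]-30,l[1]-60,round(v,2))
E
python3 slip.py g1
```

```text
13.55 [ 0.5052 -0.1444  0.2006] [ 0.27  0.5  -3.35] 0.011955756672840255 [-0.619  0.798  1.761  0.621  1.123 -1.051]
rim shift px 0 -1 0.97
```

No slip. The pail is lifted and held rigidly by the lug, so I tip it.

Request:
carry_out(
  targets=[
    [-0.0152, -0.0061, 0, 0, 0, -0.01, 1],
    [-0.0306, -0.0118, 0, 0, 0, -0.02, 1],
    [-0.0306, -0.0118, 0, 0, 0, -0.02, 1],
    [-0.0306, -0.0118, 0, 0, 0, -0.02, 1],
    [-0.0306, -0.0118, 0, 0, 0, -0.02, 1],
    [-0.0306, -0.0118, 0, 0, 0, -0.02, 1],
    [-0.0306, -0.0118, 0, 0, 0, -0.02, 1],
    [-0.0306, -0.0118, 0, 0, 0, -0.02, 1],
    [-0.0306, -0.0118, 0, 0, 0, -0.02, 1],
    [-0.0306, -0.0118, 0, 0, 0, -0.02, 1],
    [-0.0306, -0.0118, 0, 0, 0, -0.02, 1],
    [-0.0152, -0.0061, 0, 0, 0, -0.01, 1],
  ],
)

```text
clock: 14.55
tcp_pos: [0.504, -0.0134, 0.3228]
tcp_rot: [0.502, -0.498, 0.502, -0.498]
ft_force: [-0.2, -0.3, -2.7]
width: 0.0121
```

```bash
python3 slip.py g2
```

```text
14.6 [ 0.504  -0.0126  0.3231] [ 1.13  1.22 -2.82] 0.012411561658649237 [-0.249  0.49   1.813  0.01   0.841 -0.257]
rim shift px -1 -2 0.77
```

Request:
carry_out(
  targets=[
    [-0.0152, -0.0061, 0, 0, 0, -0.01, 1],
    [-0.0306, -0.0118, 0, 0, 0, -0.02, 1],
    [-0.0306, -0.0118, 0, 0, 0, -0.02, 1],
    [-0.0306, -0.0118, 0, 0, 0, -0.02, 1],
    [-0.0306, -0.0118, 0, 0, 0, -0.02, 1],
    [-0.0306, -0.0118, 0, 0, 0, -0.02, 1],
    [-0.0306, -0.0118, 0, 0, 0, -0.02, 1],
    [-0.0306, -0.0118, 0, 0, 0, -0.02, 1],
    [-0.0306, -0.0118, 0, 0, 0, -0.02, 1],
    [-0.0306, -0.0118, 0, 0, 0, -0.02, 1],
    [-0.0306, -0.0118, 0, 0, 0, -0.02, 1],
    [-0.0152, -0.0061, 0, 0, 0, -0.01, 1],
  ],
)

```text
clock: 15.6
tcp_pos: [0.5043, 0.1625, 0.332]
tcp_rot: [-0.303, 0.639, -0.304, 0.638]
ft_force: [0.3, -0.4, -3.9]
width: 0.0122
```

```bash
python3 slip.py g3
```

```text
15.65 [0.5042 0.1632 0.3314] [ 0.14  1.69 -4.6 ] 0.012369827254858218 [ 0.246  0.579  1.691 -0.722  1.18   0.635]
rim shift px -30 3 0.34
```

Request:
carry_out(
  targets=[
    [-0.0152, -0.0061, 0, 0, 0, -0.01, 1],
    [-0.0152, -0.0061, 0, 0, 0, -0.01, 1],
    [-0.0152, -0.0061, 0, 0, 0, -0.01, 1],
    [-0.0152, -0.0061, 0, 0, 0, -0.01, 1],
    [-0.0152, -0.0061, 0, 0, 0, -0.01, 1],
    [-0.0152, -0.0061, 0, 0, 0, -0.01, 1],
    [-0.0152, -0.0061, 0, 0, 0, -0.01, 1],
    [-0.0152, -0.0061, 0, 0, 0, -0.01, 1],
    [-0.0152, -0.0061, 0, 0, 0, -0.01, 1],
    [-0.0152, -0.0061, 0, 0, 0, -0.01, 1],
    [-0.0152, -0.0061, 0, 0, 0, -0.01, 1],
    [-0.0152, -0.0061, 0, 0, 0, -0.01, 1],
  ],
)

```text
clock: 16.65
tcp_pos: [0.505, 0.2475, 0.2879]
tcp_rot: [-0.178, 0.684, -0.18, 0.684]
ft_force: [0.9, 0.1, -2.3]
width: 0.0121
```

Request:
carry_out(
  targets=[
    [-0.0152, -0.0061, 0, 0, 0, -0.01, 1],
    [-0.0152, -0.0061, 0, 0, 0, -0.01, 1],
    [-0.0152, -0.0061, 0, 0, 0, -0.01, 1],
    [-0.0152, -0.0061, 0, 0, 0, -0.01, 1],
    [-0.0152, -0.0061, 0, 0, 0, -0.01, 1],
    [-0.0152, -0.0061, 0, 0, 0, -0.01, 1],
    [-0.0152, -0.0061, 0, 0, 0, -0.01, 1],
    [-0.0152, -0.0061, 0, 0, 0, -0.01, 1],
    [-0.0152, -0.0061, 0, 0, 0, -0.01, 1],
    [-0.0152, -0.0061, 0, 0, 0, -0.01, 1],
    [0, 0, 0, 0, 0, 0, 1],
    [0, 0, 0, 0, 0, 0, 1],
  ],
)

```text
clock: 17.65
tcp_pos: [0.5052, 0.3031, 0.2282]
tcp_rot: [-0.07, 0.704, -0.071, 0.703]
ft_force: [-0.3, -0.7, -2.5]
width: 0.0121
```

```bash
python3 - <<'E'
from h import *
for _ in range(10): b=get_image("scene")
a=get_image("side"); w=get_image("wrist"); s=observe(); print(s["clock"],s["tcp_pos"].round(4),s["ft_force"].round(2),s["width"],s["qpos"].round(3))
A=cv2.resize(a[120:290,220:370],(353,400)); B=cv2.resize(b[150:350,290:513],(446,400))
cv2.imwrite("pics/crop6.png",np.hstack([A,B])[:,:,::-1])
E
```

```text
18.25 [0.5052 0.3036 0.2288] [-0.85  0.68 -2.72] 0.011991134413364272 [ 0.53   0.939  1.473 -1.036  1.755  0.946]
```

View pics/crop6.png

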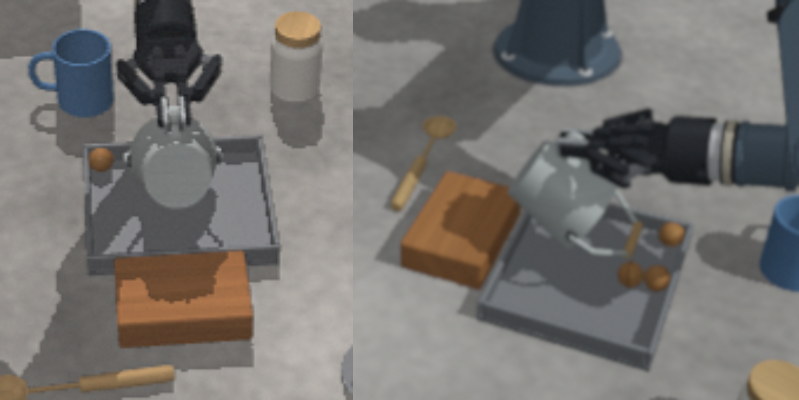

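All three walnuts are in the dish, at scene crop (671,233), (630,275) and (657,278), and the pail is held at about 119°. Next I work out the reverse rows.

```bash
python3 - <<'E'
from h import *
s=observe(); r=rot(s); C=np.array([.5052,.088,.0825])
c=r.inv().apply(C-s["tcp_pos"]); print(c)
for dl in (.01,.02): print(dl,((c-R.from_rotvec([0,0,dl*np.pi]).apply(c))/.5).round(4))
E
```

```text
[-1.01051370e-01  2.40181923e-01 -1.95243087e-06]
0.01 [0.015  0.0066 0.    ]
0.02 [0.0298 0.0136 0.    ]
```

Request:
carry_out(
  targets=[
    [0.015, 0.0066, 0, 0, 0, 0.01, 1],
    [0.0298, 0.0136, 0, 0, 0, 0.02, 1],
    [0.0298, 0.0136, 0, 0, 0, 0.02, 1],
    [0.0298, 0.0136, 0, 0, 0, 0.02, 1],
    [0.0298, 0.0136, 0, 0, 0, 0.02, 1],
    [0.0298, 0.0136, 0, 0, 0, 0.02, 1],
    [0.0298, 0.0136, 0, 0, 0, 0.02, 1],
    [0.0298, 0.0136, 0, 0, 0, 0.02, 1],
    [0.0298, 0.0136, 0, 0, 0, 0.02, 1],
    [0.0298, 0.0136, 0, 0, 0, 0.02, 1],
    [0.0298, 0.0136, 0, 0, 0, 0.02, 1],
    [0.0298, 0.0136, 0, 0, 0, 0.02, 1],
  ],
)

```text
clock: 19.25
tcp_pos: [0.5047, 0.1523, 0.3356]
tcp_rot: [-0.314, 0.633, -0.315, 0.633]
ft_force: [-0.1, 0.0, -2.7]
width: 0.0122
```

Request:
carry_out(
  targets=[
    [0.0298, 0.0136, 0, 0, 0, 0.02, 1],
    [0.0298, 0.0136, 0, 0, 0, 0.02, 1],
    [0.0298, 0.0136, 0, 0, 0, 0.02, 1],
    [0.0298, 0.0136, 0, 0, 0, 0.02, 1],
    [0.0298, 0.0136, 0, 0, 0, 0.02, 1],
    [0.0298, 0.0136, 0, 0, 0, 0.02, 1],
    [0.0298, 0.0136, 0, 0, 0, 0.02, 1],
    [0.0298, 0.0136, 0, 0, 0, 0.02, 1],
    [0.0298, 0.0136, 0, 0, 0, 0.02, 1],
    [0.0298, 0.0136, 0, 0, 0, 0.02, 1],
    [0.0298, 0.0136, 0, 0, 0, 0.02, 1],
    [0.0298, 0.0136, 0, 0, 0, 0.02, 1],
  ],
)

```text
clock: 20.25
tcp_pos: [0.5045, -0.0382, 0.3115]
tcp_rot: [0.526, -0.474, 0.526, -0.472]
ft_force: [-0.1, -0.7, -2.7]
width: 0.0123
```

Request:
carry_out(
  targets=[
    [0.0298, 0.0136, 0, 0, 0, 0.02, 1],
    [0.0298, 0.0136, 0, 0, 0, 0.02, 1],
    [0.0298, 0.0136, 0, 0, 0, 0.02, 1],
    [0.0298, 0.0136, 0, 0, 0, 0.02, 1],
    [0.0298, 0.0136, 0, 0, 0, 0.02, 1],
    [0.0298, 0.0136, 0, 0, 0, 0.02, 1],
    [0.0298, 0.0136, 0, 0, 0, 0.02, 1],
    [0.015, 0.0066, 0, 0, 0, 0.01, 1],
    [0, 0, 0, 0, 0, 0, 1],
    [0, 0, 0, 0, 0, 0, 1],
    [0, 0, 0, 0, 0, 0, 1],
  ],
)

```text
clock: 21.17
tcp_pos: [0.505, -0.1273, 0.2301]
tcp_rot: [0.621, -0.338, 0.621, -0.338]
ft_force: [-0.8, -0.4, -2.4]
width: 0.012
```

```bash
python3 slip.py g4; python3 - <<'E'
from h import *
s=observe(); t=np.radians(40); d=(0,np.sin(t),-np.cos(t)); print(rot(s).as_matrix().round(3)); print(tgt((.5052,-.1448,.1865),(0,.643,-.766),(1,0,0),s))
E
```

```text
21.2167 [ 0.5051 -0.1271  0.2303] [-0.53 -0.25 -2.12] 0.012527401809130253 [-0.573  0.72   1.783  0.554  1.049 -0.956]
rim shift px 1 -2 0.78
[[ 0.001 -0.001  1.   ]
 [-0.84   0.543  0.001]
 [-0.543 -0.84   0.   ]]
{'shift_before': array([0.0773, 0.0544, 0.0002]), 'turn': array([0.0002, 0.0004, 0.0396]), 'shift_after': array([0.0835, 0.0444, 0.0003])}
```

Request:
carry_out(
  targets=[
    [0.0298, 0.0136, 0, 0, 0, 0.02, 1],
    [0.0298, 0.0136, 0, 0, 0, 0.0195, 1],
    [0, 0, 0, 0, 0, 0, 1],
    [0, 0, 0, 0, 0, 0, 1],
    [0.003, 0.004, 0, 0, 0, 0, 1],
    [0.005, 0.006, 0, 0, 0, 0, 1],
    [0.005, 0.006, 0, 0, 0, 0, 1],
    [0.003, 0.0036, 0, 0, 0, 0, 1],
    [0, 0, 0, 0, 0, 0, 1],
    [0, 0, 0, 0, 0, 0, 1],
    [0, 0, 0, 0, 0, 0, 1],
  ],
)

```text
clock: 22.13
tcp_pos: [0.5051, -0.1441, 0.189]
tcp_rot: [0.641, -0.299, 0.641, -0.299]
ft_force: [0.1, 0.0, -3.2]
width: 0.0124
```

```bash
python3 slip.py g5; python3 - <<'E'
from h import *
print(tgt((.5052,-.1448,.186),(0,.643,-.766),(1,0,0)))
E
```

```text
22.1833 [ 0.5052 -0.1442  0.189 ] [-0.93 -0.27 -2.35] 0.012389295431023845 [-0.619  0.819  1.762  0.627  1.104 -1.065]
rim shift px 1 -2 0.68
{'shift_before': array([0.0047, 0.0038, 0.0001]), 'turn': array([-0.0001, -0.    , -0.0002]), 'shift_after': array([0.0047, 0.0038, 0.0001])}
```

Request:
carry_out(
  targets=[
    [0.001, 0.0012, 0, 0, 0, 0, 1],
    [0.001, 0.0012, 0, 0, 0, 0, 1],
    [0.001, 0.0012, 0, 0, 0, 0, 1],
    [0.0007, 0.0008, 0, 0, 0, 0, 1],
    [0, 0, 0, 0, 0, 0, 1],
    [0, 0, 0, 0, 0, 0, 1],
  ],
)

```text
clock: 22.68
tcp_pos: [0.5051, -0.1443, 0.1862]
tcp_rot: [0.641, -0.298, 0.641, -0.299]
ft_force: [-0.4, -1.8, -0.9]
width: 0.0123
```

Request:
carry_out(
  targets=[
    [0.0008, 0.0009, 0, 0, 0, 0, 1],
    [0, 0, 0, 0, 0, 0, 1],
    [0, 0, 0, 0, 0, 0, 1],
    [0, 0, 0, 0, 0, 0, 1],
  ],
)

```text
clock: 23.02
tcp_pos: [0.5051, -0.1444, 0.186]
tcp_rot: [0.641, -0.298, 0.641, -0.298]
ft_force: [-1.5, -3.2, 5.8]
width: 0.0124
```

Contact with the block is solid, at the same pose and force as when I gripped. I open the jaws and back out.

Request:
carry_out(
  targets=[
    [0, 0, 0, 0, 0, 0, 0.7],
    [0, 0, 0, 0, 0, 0, 0.4],
    [0, 0, 0, 0, 0, 0, 0],
    [0, 0, 0, 0, 0, 0, -0.5],
    [0, 0, 0, 0, 0, 0, -1],
    [0, 0, 0, 0, 0, 0, -1],
    [0, 0, 0, 0, 0, 0, -1],
    [0, 0, 0, 0, 0, 0, -1],
  ],
)

```text
clock: 23.68
tcp_pos: [0.5051, -0.1442, 0.1853]
tcp_rot: [0.641, -0.299, 0.641, -0.299]
ft_force: [0.8, -0.7, 0.1]
width: 0.0855
```

Request:
carry_out(
  targets=[
    [0, -0.01, 0, 0, 0, 0, -1],
    [0, -0.02, 0, 0, 0, 0, -1],
    [0, -0.04, 0, 0, 0, 0, -1],
    [0, -0.05, 0, 0, 0, 0, -1],
    [0, -0.06, 0, 0, 0, 0, -1],
    [0, -0.06, 0, 0, 0, 0, -1],
    [0, -0.05, 0, 0, 0, 0, -1],
    [0, -0.03, 0, 0, 0, 0, -1],
    [0, 0, 0, 0, 0, 0, -1],
    [0, 0, 0, 0, 0, 0, -1],
  ],
)

```text
clock: 24.52
tcp_pos: [0.5049, -0.2479, 0.3088]
tcp_rot: [0.641, -0.298, 0.641, -0.3]
ft_force: [-0.3, 0.3, -0.8]
width: 0.0853
```

```bash
python3 - <<'E'
from h import *
for _ in range(6): b=get_image("scene")
a=get_image("side"); w=get_image("wrist"); s=observe(); print(s["clock"],s["tcp_pos"].round(4),s["ft_force"].round(2),s["width"])
A=cv2.resize(w,(400,300)); B=cv2.resize(b[160:310,290:490],(400,300),interpolation=cv2.INTER_CUBIC)
C=cv2.resize(a[100:400,200:400],(200,300)); 
cv2.imwrite("pics/crop7.png",np.vstack([np.hstack([A,B]),np.hstack([cv2.resize(a,(400,300)),cv2.resize(b,(400,300))])])[:,:,::-1])
E
```

```text
24.9167 [ 0.5051 -0.2466  0.3072] [0.69 0.84 0.66] 0.0851407889386891
```

View pics/crop7.png

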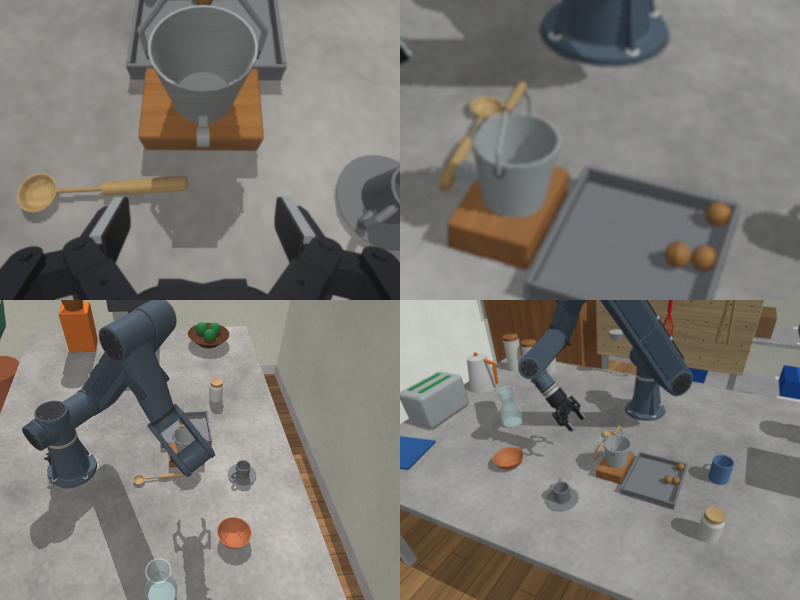

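The pail stands upright and empty on the block. All three walnuts are in the dish, the gripper is clear, and the bystanders are in place, so I hand in.

```bash
python3 -c "from workcell import *; print(hand_in())"
```

```text
the job is handed in; nothing more can be done
None
```

The job is done and handed in. The hand-in gave no verdict. The robot clock was at about 25 s of the 72 s allowed.

- **Placing:** I lifted the pail by its bail, turned it about 20°, stood it on the block with the lug away from the dish and let go. Its axis was about 7 mm off the block's centre, towards the dish.
- **Pouring:** I took the lug with the gripper leaning 40° and tipped the pail to about 119°. I then brought it back, set it on the block at the same pose and contact force as when I gripped it, opened the jaws and backed out.
- **Last checks:** The final pictures show the pail upright and empty on the block, all three walnuts in the dish, the jaws open and clear, and the other things where they were. The wrist force was about zero.
- **Checks that disagreed or were weak:**
    - The slip check by image matching was useless with the pail at about 80° (match score 0.34). Before and after the pour it showed only 1–2 px of shift.
    - I miscounted the return rotation by two rows. I found this from the measured pose and corrected it before setting the pail down.
    - I judged upright and the bystanders' positions by eye in the last picture and did not measure them.

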